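# Add the holed tray to the model-maker's tiered stand

### The arm

A 6-joint arm with a two-finger parallel gripper is mounted at the origin on the work surface. World frame = base frame: x ahead of the robot, y to its left, z up, the work surface at z = 0. Lengths are in mm, angles in rad, forces in N, time in s.
With the tool pointing down it reaches from about 325 to 875 mm from the base axis. Payload 4.4 kg.
Tool frame: the origin (TCP) lies on the centre line of the jaws, within the pads' length; the fingertips stand 22 mm ahead of it and the grasp point (between the pads) lies 3 mm ahead of it; z points along the fingers, y is the line along which they close (so a half turn about z gives the same grasp; the last joint's range is limited). The gripper opens to 85 mm and grips with 20 to 120 N. Pads are 22 mm wide; open, the fingers measure 114 mm over their backs; the gripper's body (76 mm by 85 mm) begins 54 mm behind the grasp point. The pads swing forward as they close: fully open they stand 13 mm farther back than shut.
Start: joints at [-1.468, 0.207, 1.542, -0, 1.393, -0.15], TCP at [143.804, -556.73, 253.282] pointing down, gripper open.
Joint ranges: [-2.73, 2.73], [-0.86, 2.22], [0.23, 2.46], [-1.11, 4.25], [0.08, 2.63], [-2.82, 2.82]. Speed limits (rad/s): [2.79, 2.79, 3.14, 3.14, 3.14, 3.14].

### API

Orientations are given as [roll, pitch, yaw] about the fixed x, y, z axes, in that order (R = Rz(yaw) Ry(pitch) Rx(roll)).
In Python, from workcell import telemetry, eyes, sign_off gives the robot as it stands.
- The arm moves only by the tool play_rows, never from a script. Its argument "deltas" is a list that holds one entry, the list of rows, each a list of 7 numbers: the shift along the tool's x, y, z in mm, then the turn, a rotation vector about the tool's x, y, z in rad, then the gripper's target within -1 to 1 (fully open at 1, half-way at 0, shut at -1). A call has 1 to 8 rows; each row is the pose to reach, as a shift and turn from the pose commanded when the call began, along the tool's axes at that moment; what a row does not reach only later rows make up. A row lasts 1/8 s, in which the tool goes at most 62.5 mm and 10.7 degrees, less where a joint would pass 70% of its speed; a pose out of reach is approached as far as the arm can. A call with a gripper value outside its range is refused whole. The fingers move at their own pace and stop on an object; the grip force is fixed at half the most. Time passes only in rows, so rows that repeat a pose let the fingers close. It gives the time, the measured TCP pose, the force, the opening and the grip force at its end, in the units of the state.
- telemetry.get_state(): the state, without advancing time (a new reading comes with each control period).
- eyes.snapshot(name): name is "scene" or "top" or "wrist"; returns a dict with "frame" (400x640x3 uint8, red, green, blue), "depth" (400x640 float32, mm along the optical axis (not along the pixel's ray), 0 where there is no reading), "K" (3x3 intrinsics, pixels), "cam_to_world" (4x4, takes a point from camera to world coordinates); the wrist camera has in their place "T_tool_cam" (4x4, takes a point from camera to tool coordinates, whose origin is the TCP and whose axes are the flange's). Camera axes: x right, y down, z forward; pixel columns grow to the right and rows downward; lengths in mm; the calibration is good to about 2 mm. A picture is of the moment at which its call begins: read the wrist's pose just before it.
- sign_off(): hands the job in; it is judged then, once.
The state is a dict: "time_s": time; "qpos": joint angles; "joint_velocities": joint speeds; "tau": joint torques, N m; "tcp_pos": TCP position; "tool_rot": TCP orientation; "force": force on the tool from outside, world axes, zero at the start; "ft_torque": the same for the moment, N m; "gripper_width": opening from 0.0 (shut) to 1.0 (fully open); "finger_force": force on a finger pad.
Only numpy, scipy, OpenCV 4.12 (cv2) and the standard library are available. Lean on these libraries where they do the work, as an engineer would, in place of code of your own. Each camera call takes 0.05 s, during which the arm holds its last target. There are 200 camera calls.

### The job

Add the upper tier to the model-maker's parts stand: pick up the tray with the four corner holes (red handle) and lower it onto the stand so that every corner hole drops over its own brass-tipped post and the tray sits level on the four round collars, then let go. Set it down rather than letting it fall, and leave the plain tray (blue handle) and the ship in a bottle where they are.

Things in the scene. Friction and masses are not known exactly. Their poses are not given: they have to be found in the camera images.
- stand: Fixed dark wood board 172 x 132 x 14 mm with four light-wood posts. Origin: centre of its underside, on the table; x along the long side, y the short side, z up. Posts at x +-62, y +-42 mm; each has a 38 mm round collar, its flat top 70 mm up (the tray rests there), then a brass pin 24 mm wide, tapering to 6 mm at its tip, 108 mm up. Pins guide the holes from 10 mm off-centre.
- holed_tray: Tray to place, loose, 0.25-0.5 kg: plywood 172 x 132 mm, rim 20 mm high, floor 8 mm, four 28 mm round through holes at x +-62, y +-42 mm (either way round fits). Origin: centre of its underside; x along the long side, y the short side, z up. Red handle bar over the middle, along x: 90 long, 18 wide (y), 70 to 90 mm up, on two uprights at x +-36 mm. Bits in it are glued on.
- plain_tray: Bystander, to be left alone: a loose tray of the same size, shape and frame, with a solid floor without holes and a blue handle bar.
- ship_bottle: Bystander, to be left alone: a clear glass bottle with a model ship, lying on a light wooden cradle, 76 x 200 x 98 mm high, loose. Origin: centre of the cradle's underside; y along the bottle.

How it is judged:
By the outcome, as a careful person would: the job done as asked, in the order asked, and still so for the second after the job is handed in, with the robot touching nothing.
It also fails if it takes over 46 s, if anything falls off the work surface, if the arm or the gripper's body presses on something with over 40 N, if the wrist force passes 120 N, or if a joint passes its speed limit or range.

## Working session

There is one attempt and no reset: what is moved stays moved. The work goes in short steps, Python scripts to look and compute and a tool call to move; the robot and the scene stay as the last step left them, time stands still between calls to the robot, and variables do not carry over. Pictures are saved under pics/ and viewed, at most 10 in all, crops included, and the job is handed in when it is done.

Besides the shell and the picture viewer there is one more tool, called in YAML: its name, and indented under it one key for each argument. play_rows: Moves the arm, as the interface text tells. Its arguments: {"type":"object","properties":{"deltas":{"type":"array","items":{"type":"array","items":{"type":"array","items":{"type":"number"}}}}},"required":["deltas"]}

```bash
mkdir -p pics
cat > h.py <<'E'
import numpy as np, cv2
from workcell import telemetry, eyes, sign_off
from scipy.spatial.transform import Rotation as R
def pts(s,T=None):
    K=s["K"];d=s["depth"];v,u=np.mgrid[:d.shape[0],:d.shape[1]]
    P=np.stack([(u-K[0,2])/K[0,0]*d,(v-K[1,2])/K[1,1]*d,d],-1)
    T=s["cam_to_world"] if T is None else T
    W=P@T[:3,:3].T+T[:3,3]; W[d==0]=np.nan
    return W
def save(s,n): cv2.imwrite(f"pics/{n}.png",s["frame"][...,::-1])
def tool():
    st=telemetry.get_state();T=np.eye(4);T[:3,:3]=R.from_euler('xyz',st["tool_rot"]).as_matrix();T[:3,3]=st["tcp_pos"];return T
E
python3 - <<'E'
from h import *
st=telemetry.get_state();print(st)
for n in("top","scene"):
    s=eyes.snapshot(n);save(s,n+"0");np.savez(n+"0.npz",**s)
E
```

```text
{'time_s': 0.0, 'qpos': array([-1.46849376e+00,  2.07430554e-01,  1.54298342e+00, -7.17935250e-06,
        1.39349261e+00, -1.50486313e-01]), 'joint_velocities': array([-0.00135988,  0.00082295,  0.00044264, -0.00121278, -0.00033047,
        0.00066953]), 'tau': array([-1.05251613e-03, -3.83040977e+01, -2.91595191e+01, -2.49113027e-04,
        1.05970918e-02, -5.54321346e-06]), 'tcp_pos': array([ 143.73096867, -556.00499952,  252.10573935]), 'tool_rot': array([-3.13930382e+00, -3.39916548e-04,  2.52789762e-01]), 'force': array([-0.34731613,  0.65735408, -0.39632246]), 'ft_torque': array([ 0.02012686, -0.04362539, -0.00183773]), 'finger_force': 0.0, 'gripper_width': 1.0019390411537512}
```

View pics/top0.png

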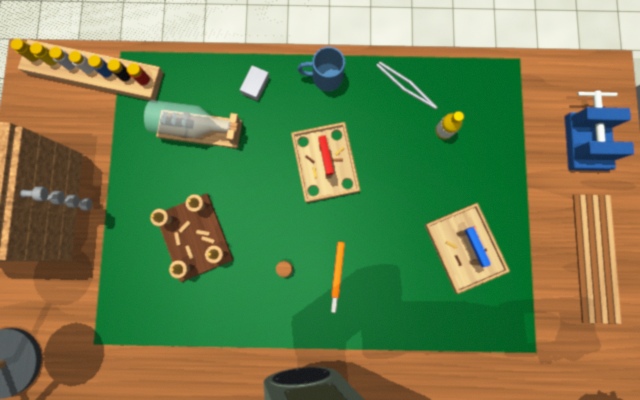

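View pics/scene0.png

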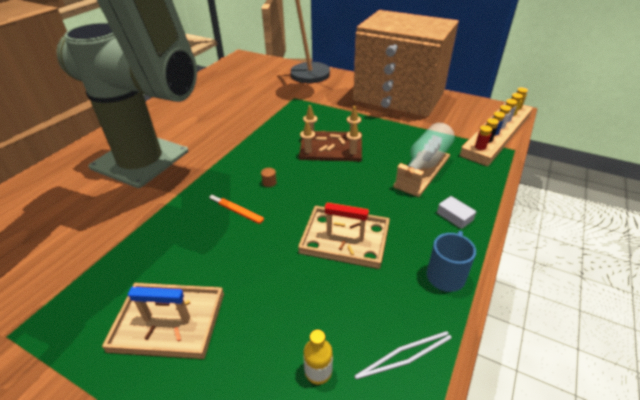

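The top view shows the red-handled tray at about (326,162), the stand at (191,236) with its collars at (195,204), (160,217), (178,269) and (213,254), the bottle at (200,125) and the blue tray at (468,248). Next I measure the tray and the stand.

Run:
```python
from h import *
s=np.load("top0.npz");W=pts(s);f=s["frame"];hsv=cv2.cvtColor(f,cv2.COLOR_RGB2HSV)
print(s["K"][0,0],s["cam_to_world"].round(3).tolist())
roi=np.zeros(f.shape[:2],bool);roi[115:210,285:365]=1
red=roi&((hsv[...,0]<6)|(hsv[...,0]>174))&(hsv[...,1]>170)&(hsv[...,2]>90)
P=W[red];P=P[P[:,2]>80];print("bar n",len(P),"z",np.median(P[:,2]),cv2.minAreaRect(P[:,:2].astype(np.float32)))
tr=roi&(W[...,2]>13)&(W[...,2]<30)
P=W[tr];print("tray rim",len(P),np.percentile(P[:,2],[5,50,95]),cv2.minAreaRect(P[:,:2].astype(np.float32)))
roi[:]=0;roi[180:290,140:245]=1
b=roi&(W[...,2]>7)&(W[...,2]<22);P=W[b];print("board",len(P),np.median(P[:,2]),cv2.minAreaRect(P[:,:2].astype(np.float32)))
c=(roi&(W[...,2]>60)&(W[...,2]<115)).astype(np.uint8)
n,l,stt,ce=cv2.connectedComponentsWithStats(c)
for i in range(1,n):
    if stt[i,4]<20: continue
    P=W[l==i];Q=P[P[:,2]<76];print(stt[i,4],ce[i].round(1),np.median(Q[:,2]),"circ",cv2.minEnclosingCircle(Q[:,:2].astype(np.float32)),"tip",P[P[:,2].argmax()].round(0))
for nm,r in(("bottle",(95,150,140,245)),("blue",(200,295,420,512))):
    q=W[r[0]:r[1],r[2]:r[3]].reshape(-1,3);q=q[(q[:,2]>12)];print(nm,np.nanmax(q[:,2]),cv2.minAreaRect(q[:,:2].astype(np.float32)))
```

```text
419.6125613069606 [[0.018, -0.989, 0.145, 407.364], [-1.0, -0.018, 0.001, 2.297], [0.002, -0.145, -0.989, 1006.997], [0.0, 0.0, 0.0, 1.0]]
bar n 287 z 90.38668321854414 ((635.0992431640625, -17.19721221923828), (86.8033218383789, 16.983144760131836), 13.417590141296387)
tray rim 666 [13.61566216 19.7970283  23.36878608] ((636.6588134765625, -16.719085693359375), (172.56497192382812, 132.4175567626953), 12.765680313110352)
board 3327 14.734094197166542 ((459.91632080078125, 305.47698974609375), (223.54144287109375, 199.45742797851562), 7.107300758361816)
223 [193.9 202.5] 70.07891753794655 circ ((523.6405639648438, 277.3506164550781), 19.005409240722656) tip [526. 276. 110.]
232 [158.8 217. ] 70.43688136944843 circ ((489.86090087890625, 354.3783874511719), 19.083614349365234) tip [492. 353. 111.]
233 [213.2 253.8] 70.53704744566045 circ ((410.3815002441406, 227.7982177734375), 18.76136016845703) tip [412. 227. 109.]
242 [177.6 268.7] 70.39772289888492 circ ((375.9861145019531, 304.6749572753906), 19.300931930541992) tip [379. 302. 112.]
bottle 102.3796521925193 ((721.6583862304688, 322.53692626953125), (266.3787841796875, 97.91149139404297), 74.54461669921875)
blue 95.09690706490983 ((436.65167236328125, -352.2281494140625), (172.6097412109375, 134.2556915283203), 23.545312881469727)
```

play_rows:
  deltas:
    - [[55,-36,0,0,0,0,0.4],[110,-72,0,0,0,0,0.4],[165,-108,0,0,0,0,0.4],[220,-144,0,0,0,0,0.4],[275,-180,0,0,0,0,0.4],[330,-216,0,0,0,0,0.4],[385,-252,0,0,0,0,0.4],[440,-288,0,0,0,0.025,0.4]]

```text
time_s: 1.1
tcp_pos: [481.2, -185.1, 253.0]
tool_rot: [-3.142, 0.0, 0.227]
force: [0.9, -1.3, -0.8]
gripper_width: 0.703
finger_force: 0.0
```

```bash
cat >> h.py <<'E'
def go(x,y,z,yaw):
    T=tool();d=np.array([x,y,z])-T[:3,3]
    Rt=R.from_euler('xyz',[np.pi,0,yaw]).as_matrix()
    print("shift",(T[:3,:3].T@d).round(1),"turn",R.from_matrix(T[:3,:3].T@Rt).as_rotvec().round(4),"at",T[:3,3].round(1))
E
python3 -c "
from h import *
go(636,-17,215,.227)"
```

```text
shift [ 188.7 -129.    37.9] turn [-0.      0.0003  0.0001] at [ 481.2 -185.1  253. ]
```

play_rows:
  deltas:
    - [[50,-35,12,0,0,0,0.4],[100,-70,24,0,0,0,0.4],[140,-96,32,0,0,0,0.4],[169,-116,38,0,0,0,0.4],[169,-116,38,0,0,0,0.4],[169,-116,38,0,0,0,0.4],[169,-116,38,0,0,0,0.4]]

```text
time_s: 1.98
tcp_pos: [618.3, -36.8, 215.5]
tool_rot: [3.141, 0.0, 0.226]
force: [0.9, -0.2, -1.1]
gripper_width: 0.701
finger_force: 0.0
```

Run:
```python
from h import *
T=tool();s=eyes.snapshot("wrist");save(s,"w1");W=pts(s,T@s["T_tool_cam"]);f=s["frame"];hsv=cv2.cvtColor(f,cv2.COLOR_RGB2HSV)
print(T[:3,3].round(1))
red=((hsv[...,0]<6)|(hsv[...,0]>174))&(hsv[...,1]>150)&(hsv[...,2]>80)&(W[...,2]>85)&(W[...,2]<97)
P=W[red];print(len(P),np.median(P[:,2]),cv2.minAreaRect(P[:,:2].astype(np.float32)))
```

```text
[618.3 -36.8 215.5]
1769 89.90162835263058 ((636.9039916992188, -16.760717391967773), (88.44047546386719, 16.575374603271484), 12.527534484863281)
```

View pics/w1.png

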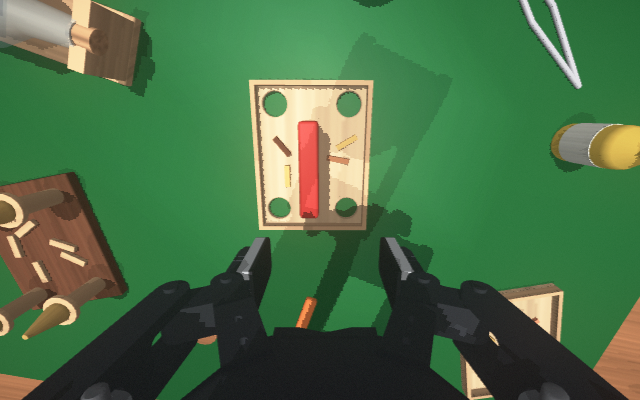

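The wrist view shows the red bar at about (309,168) px, with the four holes around it at (275,103), (349,104), (279,207) and (346,207). The jaws are still about 27 mm short of the bar.

```bash
python3 -c "
from h import *
go(636.7,-17,83,.222)"
```

```text
shift [ 22.3 -15.2 132.6] turn [ 0.0003 -0.0002  0.0043] at [618.4 -36.8 215.6]
```

play_rows:
  deltas:
    - [[22.3,-15.2,20,0,0,0.004,0.2],[22.3,-15.2,60,0,0,0.004,0.2],[22.3,-15.2,90,0,0,0.004,0.2],[22.3,-15.2,115,0,0,0.004,0.2],[22.3,-15.2,132.5,0,0,0.004,0.2],[22.3,-15.2,132.5,0,0,0.004,0.2],[22.3,-15.2,132.5,0,0,0.004,0.2]]

```text
time_s: 2.9
tcp_pos: [638.0, -16.4, 84.1]
tool_rot: [3.141, -0.002, 0.223]
force: [0.1, -1.1, -0.2]
gripper_width: 0.597
finger_force: 0.0
```

play_rows:
  deltas:
    - [[0,0,0,0,0,0,-0.3],[0,0,0,0,0,0,-0.6],[0,0,0,0,0,0,-1],[0,0,0,0,0,0,-1],[0,0,0,0,0,0,-1],[0,0,0,0,0,0,-1],[0,0,0,0,0,0,-1],[0,0,0,0,0,0,-1]]

```text
time_s: 3.9
tcp_pos: [638.0, -16.2, 84.2]
tool_rot: [3.141, -0.002, 0.224]
force: [-0.7, -0.5, 5.9]
gripper_width: 0.202
finger_force: 60.2
```

play_rows:
  deltas:
    - [[0,0,-8,0,0,0,-1],[0,0,-25,0,0,0,-1],[0,0,-50,0,0,0,-1],[0,0,-80,0,0,0,-1],[0,0,-110,0,0,0,-1],[0,0,-135,0,0,0,-1],[0,0,-150,0,0,0,-1],[0,0,-150,0,0,0,-1]]

```text
time_s: 4.9
tcp_pos: [637.8, -16.0, 234.4]
tool_rot: [3.141, -0.003, 0.224]
force: [0.3, 0.6, -2.4]
gripper_width: 0.2
finger_force: 59.0
```

```bash
python3 -c "
from h import *
print(telemetry.get_state()['ft_torque'])
go(450,291,234,.412)"
```

```text
[ 0.06339935 -0.02893893  0.00936183]
shift [-1.15e+02 -3.41e+02 -3.00e-01] turn [ 0.0013 -0.0027 -0.1881] at [637.8 -16.  234.4]
```

play_rows:
  deltas:
    - [[-6,-20,0,0,0,-0.01,-1],[-20,-60,0,0,0,-0.035,-1],[-35,-105,0,0,0,-0.06,-1],[-50,-150,0,0,0,-0.085,-1],[-66,-195,0,0,0,-0.11,-1],[-81,-240,0,0,0,-0.135,-1],[-94,-280,0,0,0,-0.16,-1],[-100,-297,0,0,0,-0.188,-1]]

```text
time_s: 5.9
tcp_pos: [470.4, 253.4, 231.1]
tool_rot: [-3.141, 0.004, 0.416]
force: [0.2, -0.1, -2.9]
gripper_width: 0.197
finger_force: 59.1
```

play_rows:
  deltas:
    - [[0,0,0,0,0,0,-1],[0,0,0,0,0,0,-1]]

```text
time_s: 6.15
tcp_pos: [473.9, 250.7, 232.4]
tool_rot: [3.141, 0.001, 0.411]
force: [0.3, -0.6, -2.8]
gripper_width: 0.203
finger_force: 59.1
```

Run:
```python
from h import *
go(450,291,234,.412)
T=tool();s=eyes.snapshot("wrist");save(s,"w2");t=eyes.snapshot("top");W=pts(t)
P=W[(W[...,2]>152)&(W[...,2]<180)];P=P[(abs(P[:,0]-T[0,3])<130)&(abs(P[:,1]-T[1,3])<130)]
print(len(P),np.percentile(P[:,2],[5,50,95]),cv2.minAreaRect(P[:,:2].astype(np.float32)));save(t,"top2")
W=pts(s,T@s["T_tool_cam"]);Q=W[(W[...,2]>152)&(W[...,2]<180)];Q=Q[np.hypot(Q[:,0]-T[0,3],Q[:,1]-T[1,3])<125];print("wrist",len(Q),cv2.minAreaRect(Q[:,:2].astype(np.float32)))
```

```text
shift [ -5.8 -46.5  -1.7] turn [ 0.0008  0.0006 -0.0009] at [473.9 250.7 232.4]
3256 [154.45247245 157.54733404 169.63990816] ((473.69073486328125, 248.90191650390625), (172.958251953125, 129.88278198242188), 23.336488723754883)
wrist 26186 ((472.0306396484375, 250.3317108154297), (171.47792053222656, 132.80764770507812), 23.441490173339844)
```

View pics/w2.png

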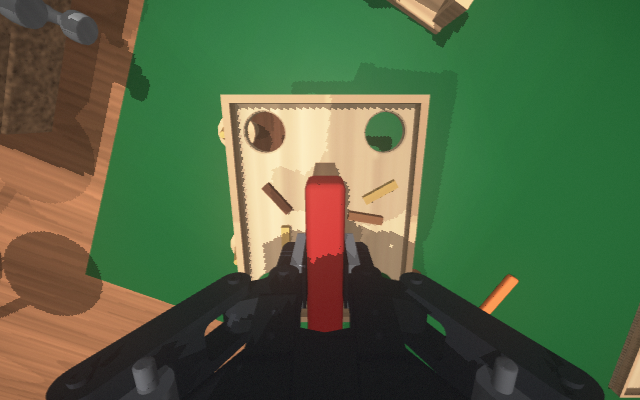

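View pics/top2.png

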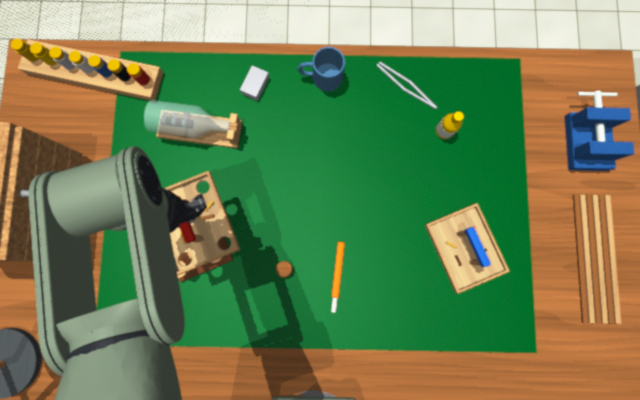

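Both views show the tray held level. It is about 46 mm short of the stand, and its edges fit at 172 x 132 mm and 23.4°. In the wrist view the tray holes are at (265,131) and (385,131) px. In the top view the ship and the blue tray have not moved.

```bash
python3 -c "
from h import *
go(451.2,291.4,232,.413)"
```

```text
shift [ -4.9 -46.8   0.6] turn [ 0.0004  0.0002 -0.003 ] at [474.3 250.4 232.6]
```

play_rows:
  deltas:
    - [[-1,-12,0,0,0,-0.003,-1],[-3,-26,0,0,0,-0.003,-1],[-4,-38,0,0,0,-0.003,-1],[-4.9,-46.8,0,0,0,-0.003,-1],[-4.9,-46.8,0,0,0,-0.003,-1],[-4.9,-46.8,0,0,0,-0.003,-1],[-4.9,-46.8,0,0,0,-0.003,-1]]

```text
time_s: 7.12
tcp_pos: [450.7, 292.1, 232.8]
tool_rot: [3.141, -0.0, 0.414]
force: [-0.1, 0.2, -2.9]
gripper_width: 0.198
finger_force: 59.2
```

Run:
```python
from h import *
go(451.2,291.4,154.2,.413)
T=tool();s=eyes.snapshot("wrist");save(s,"w3")
W=pts(s,T@s["T_tool_cam"]);m=(W[...,2]>152)&(W[...,2]<185)&(np.hypot(W[...,0]-T[0,3],W[...,1]-T[1,3])<125);Q=W[m];r=cv2.minAreaRect(Q[:,:2].astype(np.float32));print("tray",r)
F=W[(W[...,2]>152)&(W[...,2]<162)&m];A=np.c_[F[:,:2]-T[:2,3],np.ones(len(F))];print("slope",np.linalg.lstsq(A,F[:,2],rcond=None)[0])
# pin points seen through holes
B=W[(W[...,2]>74)&(W[...,2]<125)&(np.hypot(W[...,0]-450,W[...,1]-291)<110)];print(len(B))
a=np.deg2rad(23.6);L=(B[:,:2]-[450,291])@np.array([[np.cos(a),-np.sin(a)],[np.sin(a),np.cos(a)]])
for sx in(1,-1):
  for sy in(1,-1):
    k=(np.sign(L[:,0])==sx)&(np.sign(L[:,1])==sy)
    if k.sum()>5:
        i=B[k,2].argsort()[-12:];print(sx,sy,k.sum(),L[k][i].mean(0),B[k][i].mean(0))
```

```text
shift [ 0.2  0.8 78.6] turn [ 0.0002 -0.0001  0.0013] at [450.7 292.1 232.8]
tray ((448.86676025390625, 291.89141845703125), (171.4298553466797, 132.78829956054688), 23.55628204345703)
slope [-4.34481363e-03 -1.84426059e-03  1.57127119e+02]
496
1 1 226 [61.58249989 42.14004166] [489.56118279 354.27005786 108.73817661]
1 -1 270 [ 61.9640132  -40.69696464] [523.07450269 278.51405114 108.95927765]
```

View pics/w3.png

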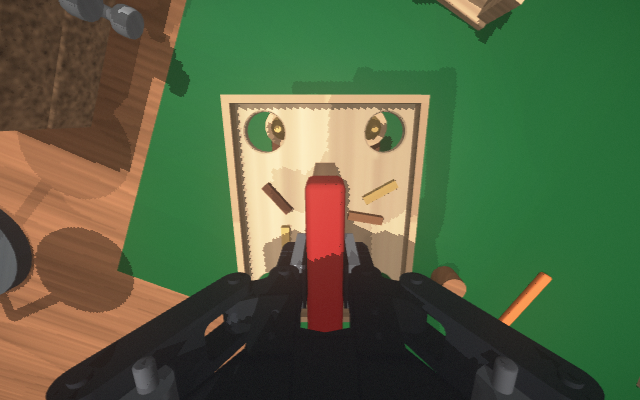

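The wrist view shows both far pin tips inside the holes, at (277,130) and (375,130) px. The inward offset is perspective, and the measured centres agree to about 1 mm, so I lower it.

play_rows:
  deltas:
    - [[0.6,0.8,8,0,0,0,-1],[0.6,0.8,20,0,0,0,-1],[0.6,0.8,32,0,0,0,-1],[0.6,0.8,42,0,0,0,-1],[0.6,0.8,50,0,0,0,-1],[0.6,0.8,56,0,0,0,-1],[0.6,0.8,60,0,0,0,-1],[0.6,0.8,60,0,0,0,-1]]

```text
time_s: 8.18
tcp_pos: [451.2, 291.8, 172.6]
tool_rot: [3.142, 0.0, 0.415]
force: [-0.6, 0.1, -3.6]
gripper_width: 0.203
finger_force: 59.2
```

play_rows:
  deltas:
    - [[0,0,3,0,0,0,-1],[0,0,6,0,0,0,-1],[0,0,9,0,0,0,-1],[0,0,12,0,0,0,-1],[0,0,14,0,0,0,-1],[0,0,16,0,0,0,-1],[0,0,17.5,0,0,0,-1],[0,0,17.5,0,0,0,-1]]

```text
time_s: 9.18
tcp_pos: [451.2, 291.8, 155.1]
tool_rot: [3.142, 0.0, 0.415]
force: [-0.2, 0.2, -3.0]
gripper_width: 0.196
finger_force: 59.2
```

play_rows:
  deltas:
    - [[0,0,0.5,0,0,0,-1],[0,0,1,0,0,0,-1],[0,0,1.3,0,0,0,-1],[0,0,1.3,0,0,0,-1]]

```text
time_s: 9.68
tcp_pos: [451.4, 292.0, 154.2]
tool_rot: [-3.142, -0.0, 0.415]
force: [-1.1, -0.4, -2.3]
gripper_width: 0.198
finger_force: 59.4
```

play_rows:
  deltas:
    - [[0,0,0.4,0,0,0,-1],[0,0,0.8,0,0,0,-1],[0,0,0.8,0,0,0,-1]]

```text
time_s: 10.05
tcp_pos: [451.3, 291.9, 154.1]
tool_rot: [3.142, -0.0, 0.415]
force: [-3.3, -1.9, 6.1]
gripper_width: 0.201
finger_force: 60.3
```

The tray has made contact at the expected height, so I release it.

play_rows:
  deltas:
    - [[0,0,0,0,0,0,-0.5],[0,0,0,0,0,0,-0.3],[0,0,0,0,0,0,0],[0,0,0,0,0,0,0.2],[0,0,0,0,0,0,0.2],[0,0,0,0,0,0,0.2]]

```text
time_s: 10.8
tcp_pos: [451.3, 291.9, 153.2]
tool_rot: [3.142, -0.0, 0.415]
force: [0.6, 0.0, 0.4]
gripper_width: 0.6
finger_force: 0.0
```

play_rows:
  deltas:
    - [[0,0,-5,0,0,0,0.2],[0,0,-20,0,0,0,0.2],[0,0,-45,0,0,0,0.2],[0,0,-80,0,0,0,0.2],[0,0,-120,0,0,0,0.2],[0,0,-150,0,0,0,0.2],[-30,40,-160,0,0,0,0.2],[-30,90,-160,0,0,0,0.2]]

```text
time_s: 11.8
tcp_pos: [459.9, 197.3, 316.4]
tool_rot: [3.141, -0.005, 0.418]
force: [1.0, -0.8, -0.3]
gripper_width: 0.596
finger_force: 0.0
```

play_rows:
  deltas:
    - [[0,50,0,0,0,0,0.2],[0,100,0,0,0,0,0.2],[0,150,0,0,0,0,0.2],[0,200,0,0,0,0,0.2],[0,240,0,0,0,0,0.2],[0,260,0,0,0,0,0.2],[0,260,0,0,0,0,0.2]]

```text
time_s: 12.68
tcp_pos: [565.1, -41.1, 313.7]
tool_rot: [-3.141, -0.001, 0.413]
force: [0.0, 1.0, 0.2]
gripper_width: 0.599
finger_force: 0.0
```

Run:
```python
from h import *
t=eyes.snapshot("top");W=pts(t);m=(np.hypot(W[...,0]-450,W[...,1]-291)<112)
Q=W[m&(W[...,2]>72)&(W[...,2]<96)];print("tray",cv2.minAreaRect(Q[:,:2].astype(np.float32)))
F=W[m&(W[...,2]>72)&(W[...,2]<83)];A=np.c_[F[:,:2]-[450,291],np.ones(len(F))];print("floor slope",np.linalg.lstsq(A,F[:,2],rcond=None)[0])
a=np.deg2rad(23.6);L=(W[...,:2]-[450,291])@np.array([[np.cos(a),-np.sin(a)],[np.sin(a),np.cos(a)]])
for x in(62,-62):
  for y in(42,-42):
    k=np.hypot(L[...,0]-x,L[...,1]-y)<8;print(x,y,"pin top",np.nanmax(W[k][:,2]))
b=W[m&(np.hypot(L[...,0],L[...,1])<30)];print("bar",np.nanpercentile(b[:,2],99))
for nm,r in(("bottle",(95,150,140,245)),("blue",(200,295,420,512))):
    q=W[r[0]:r[1],r[2]:r[3]].reshape(-1,3);q=q[(q[:,2]>12)];print(nm,cv2.minAreaRect(q[:,:2].astype(np.float32)))
cv2.imwrite("pics/end.png",cv2.resize(np.hstack([t["frame"][150:310,100:300],eyes.snapshot("scene")["frame"][80:240,250:450]]),None,fx=2,fy=2)[...,::-1])
```

```text
tray ((450.2804870605469, 292.05535888671875), (172.708251953125, 133.37892150878906), 23.778627395629883)
floor slope [-2.56185259e-04  1.68110199e-03  7.86186158e+01]
62 42 pin top 109.42113558434164
62 -42 pin top 110.08124595052061
-62 42 pin top 110.86871087290592
-62 -42 pin top 109.00327566762746
bar 163.46138926954086
bottle ((720.6174926757812, 322.6086120605469), (267.6409606933594, 96.40827178955078), 74.23516845703125)
blue ((436.694580078125, -352.0001220703125), (172.3153839111328, 134.39669799804688), 23.381013870239258)
```

View pics/end.png

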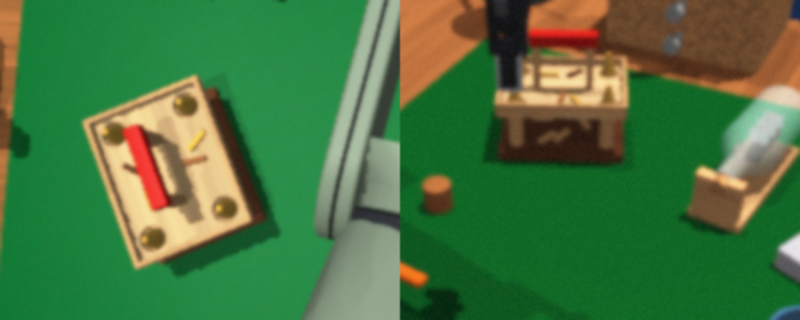

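The pictures show the tray level on the collars with all four brass tips through the holes, at (113,132), (185,104), (152,238) and (225,207) px in the left half. The floor is 78.6 mm up, as expected, and the bystanders haven't moved.

```bash
python3 -c "
from workcell import sign_off
print(sign_off())"
```

```text
the job is handed in; nothing more can be done
None
```

The red-handled tray sits level on the stand's four collars with every post through its own hole; I let go, the bystanders stayed where they were, and I handed the job in at about 13 s.

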